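Raise the red-capped tube with the guarded lever

TASK

The tube lifter on the bench holds two capped sample tubes, each with its own black lever under a window in the yellow guard. With the fingertips, reach down through the window in front of the red-capped tube, press that lever all the way down so the tube is raised, and finish while still holding it down firmly but without forcing it. Do not touch the guard or the tubes, do not work the other lever, and leave the things beside the lifter where they stand.

Things in the scene. Friction and masses are not known exactly. Their poses are not given: they have to be found in the camera images.
- lifter: Two-station tube lifter fixed to the bench, 200 (x) by 236 (y) by 78 mm high; origin at the centre of its underside, x from its front (levers, robot side) to its rear (tubes), y to its left. Windows and paddles at local x -45 mm, tube wells at x +65 mm; left station at y +55 mm, right at y -55 mm. A lever raises the tube behind it (same local y) by about 16 mm.
- guard: The lifter's yellow guard with two steel-rimmed windows, apron, cheeks and the blue well block; same origin and axes as the lifter. Guard top 76 mm above the bench, window rims 78 mm, well block (local x 5 to 95 mm) 60 mm. The bar between the windows is 40 mm wide, those in front and behind 16 mm. Must not be touched.
- window_left (a point): Centre of the left window in the guard, at the top of its rim, 78 mm above the bench: an opening 70 mm (local x) by 70 mm (local y), facing straight up. The lever lies below it.
- window_right (a point): Centre of the right window in the guard, at the top of its rim, 78 mm above the bench: an opening 70 mm (local x) by 70 mm (local y), facing straight up. The lever lies below it.
- lever_left_pad (a point): Top centre of the left lever's black ridged paddle (local + y), 36 (x) by 42 mm (y), 55 mm above the bench, 23 mm below the rim of the left window. Hinge along local y, 45 mm behind (+x) and 11 mm below this point. Pressed straight down it drops about 14 mm to the stop, its front end lowest (tilt 0.32 rad); needs about 2 N to start, 6 N at the stop; springs back if released.
- lever_right_pad (a point): Top centre of the right lever's black ridged paddle (local - y), 36 (x) by 42 mm (y), 55 mm above the bench, 23 mm below the rim of the right window. Hinge along local y, 45 mm behind (+x) and 11 mm below this point. Pressed straight down it drops about 14 mm to the stop, its front end lowest (tilt 0.32 rad); needs about 2 N to start, 6 N at the stop; springs back if released.
- lever_left (a joint): Value of the hinge of the left lever, rad: 0 at rest (up), 0.32 fully down against its stop. 
- lever_right (a joint): Value of the hinge of the right lever, rad: 0 at rest (up), 0.32 fully down against its stop. 
- red_center (a point): Centre (half-way up) of the red-capped sample tube, 18 mm across the cap, 86 mm tall, standing loose in the left or right well of the lifter; its cap top is 106 mm above the bench at rest and 122 mm when raised. z axis up the tube.
- purple_center (a point): Centre (half-way up) of the purple-capped sample tube, 18 mm across the cap, 79 mm tall, standing in the other well. z axis up the tube.
- dropper_center (a point): Centre of a small white dropper bottle with a blue cap, 25 mm across and 58 mm tall, standing on the bench to the left of the lifter. Bystander.
- timer_center (a point): Centre of a white bench timer, 64 by 64 by 19 mm, lying on the bench to the right of the lifter. Bystander.

How it is judged:
By the outcome, as a careful person would: the job done as asked, in the order asked, and still so for the second after the job is handed in, while the arm keeps its last pose, push and grip.
It also fails if it takes over 32 s, if anything falls off the work surface, if the arm or the gripper's body presses on something with over 40 N, if the wrist force passes 120 N, or if a joint passes its speed limit or range.

ROBOT

A 6-joint arm with a two-finger parallel gripper is mounted at the origin on a cart in front of the work surface, level with it; the furniture and walls round the work are solid. World frame = base frame: x ahead of the robot, y to its left, z up, the work surface at z = 0. Lengths are in m, angles in rad, forces in N, time in s.
With the tool pointing down it reaches from about 0.35 to 0.925 m from the base axis. Payload 6.4 kg.
Tool frame: the origin (TCP) lies between the finger pads; the fingertips stand 14 mm ahead of it and the grasp point (between the pads) lies 5 mm behind it; z points along the fingers, y is the direction in which the jaws open and shut (so a half turn about z gives the same grasp; the last joint's range is limited). The gripper opens to 85 mm and grips with 20 to 120 N. Pads are 22 mm wide; open, the fingers measure 114 mm over their backs; the gripper's body (76 mm by 85 mm) begins 54 mm behind the grasp point. The pads swing forward as they close: fully open they stand 13 mm farther back than shut.
Start: joints at [-1.412, 0.245, 1.558, -0, 1.339, -0.174], TCP at [0.212, -0.614, 0.245] pointing down, gripper open.
Joint ranges: [-3.13, 3.13], [-1.02, 2.26], [0.13, 2.54], [-0.95, 4.09], [0.21, 2.88], [-2.74, 2.74]. Speed limits (rad/s): [2.57, 2.57, 3.14, 3.14, 3.14, 3.14].

INTERFACE

Orientations are given as a rotation vector (axis times angle).
In Python, from workcell import r, grab_frame, camera_model, job_done gives the robot as it stands. The module is installed in compiled form; this text tells all that it offers.
- The arm moves only by the tool step_arm, never from a script. Its argument "moves" is a list of rows, each a list of 7 numbers: the shift along the tool's x, y, z in units of 40 mm (1.0 is 40 mm), then the turn, a rotation vector about the tool's x, y, z in units of 10 degrees (1.0 is 10 degrees), then the opening in per cent of the stroke, from 0 (shut) to 100 (fully open). A call has 1 to 10 rows; each row shifts and turns the commanded pose from where the row before left it, along the tool's axes as they then stand; what a row does not reach is not made up. A row lasts 1/8 s, in which the tool goes at most 62.5 mm and 10.7 degrees, less where a joint would pass 70% of its speed; a pose out of reach is approached as far as the arm can. A call is refused whole if a number of a shift passes 1 or a number of a turn 1, either way. A call with a gripper value outside its range is refused whole. The fingers move at their own pace and stop on an object; the grip force is fixed at half the most. Time passes only in rows, so rows that do not move let the fingers close. It gives the time, the measured TCP pose, the force and the opening at its end, in the units of the state.
- r.get_obs(): the state, without advancing time (a new reading comes with each control period).
- grab_frame(name): name is "side" or "top" or "wrist"; returns the picture (420x560x3 uint8, red, green, blue); there is no depth.
- camera_model(name): a dict with "intrinsics" (3x3 intrinsics, pixels), "k1" (the pictures are not rectified: a ray, as slopes to the right and down, at radius r is drawn at 1 + k1 r^2 times it, then the intrinsics apply), "rvec" (rotation vector, rad) and "tvec" (3), from world to camera coordinates, as OpenCV has them. Camera axes: x right, y down, z forward; pixel columns grow to the right and rows downward; lengths in m; the calibration is good to about 2 mm. A picture is of the moment at which its call begins: read the wrist's pose just before it. camera_model takes no time and is no camera call; for the wrist camera it gives the pose at the moment of the call.
- job_done(): hands the job in, once; it reports no verdict.
The state is a dict: "t": time; "joints": joint angles; "dq": joint speeds; "joint_efforts": joint torques, N m; "tcp_pos": TCP position; "tool_rot": TCP orientation; "contact_force": force on the tool from outside, world axes, zero at the start; "ft_torque": the same for the moment, N m; "grip_width": opening from 0.0 (shut) to 1.0 (fully open).
Only numpy, scipy, OpenCV 4.12 (cv2) and the standard library are available. Lean on these libraries where they do the work, as an engineer would, in place of code of your own. Each camera call takes 0.05 s, during which the arm holds its last target. There are 200 camera calls.

## Working session

There is one attempt and no reset: what is moved stays moved. The work goes in short steps, Python scripts to look and compute and a tool call to move; the robot and the scene stay as the last step left them, time stands still between calls to the robot, and variables do not carry over. Pictures are saved under pics/ and viewed, about 8 in all and at most 12, crops included, and the job is handed in when it is done.

Besides the shell and the picture viewer there is one more tool, called after ">>>" as a command line: name --pt "numbers of a row" for each row, then --argument value for the rest. step_arm: Moves the arm, as the interface text tells. Its arguments: {"type":"object","properties":{"moves":{"type":"array","items":{"type":"array","items":{"type":"number"}}}},"required":["moves"]}

```bash
mkdir -p pics; python3 - <<'E'
from workcell import *
import cv2,numpy as np
o=r.get_obs();print({k:np.round(v,3) for k,v in o.items()})
a=grab_frame("top");b=grab_frame("side")
np.save("top.npy",a);np.save("side.npy",b)
cv2.imwrite("pics/top.png",a[...,::-1]);cv2.imwrite("pics/side.png",b[...,::-1])
for n in("top","side"):print(camera_model(n))
E
```

```text
{'t': np.float64(0.0), 'joints': array([-1.412,  0.246,  1.559,  0.   ,  1.339, -0.174]), 'dq': array([-0.002, -0.001,  0.   ,  0.   ,  0.002, -0.001]), 'joint_efforts': array([-1.0000e-03, -4.2950e+01, -3.2613e+01, -0.0000e+00,  5.0000e-03,
        0.0000e+00]), 'tcp_pos': array([ 0.212, -0.614,  0.244]), 'tool_rot': array([-3.096, -0.52 , -0.   ]), 'contact_force': array([ 0.764,  0.072, -0.02 ]), 'ft_torque': array([-0.01 , -0.034, -0.01 ]), 'grip_width': np.float64(1.002)}
{'intrinsics': array([[496.06660262,   0.        , 275.81800607],
       [  0.        , 496.06660262, 210.46111605],
       [  0.        ,   0.        ,   1.        ]]), 'k1': 0.06383699209415922, 'rvec': array([ 2.13125675, -2.08475557,  0.21277417]), 'tvec': array([0.03568882, 0.56205512, 1.09275312])}
{'intrinsics': array([[526.17109644,   0.        , 280.02938004],
       [  0.        , 526.17109644, 207.96408423],
       [  0.        ,   0.        ,   1.        ]]), 'k1': 0.05305038282935151, 'rvec': array([ 0.20742814, -2.68311924,  1.41949525]), 'tvec': array([0.5448894 , 0.07766406, 1.07151828])}
```

View pics/top.png

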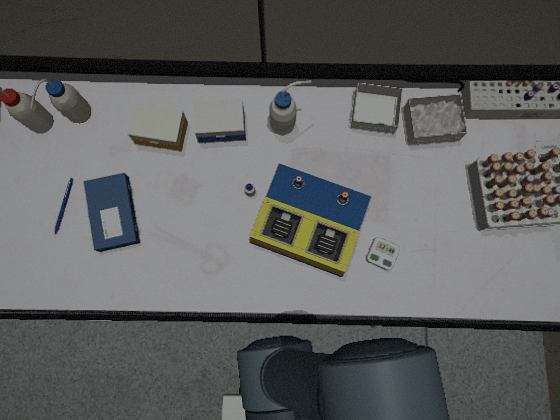

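View pics/side.png

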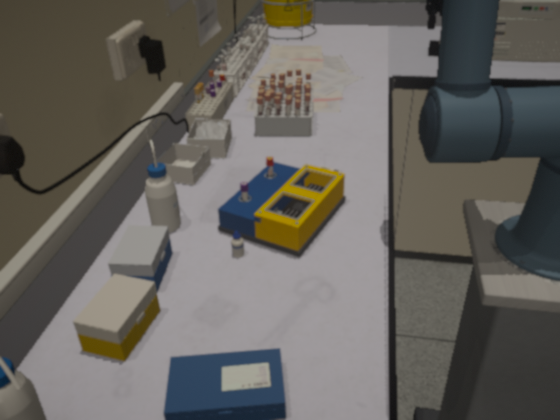

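The red cap is at top (343,197) and side (269,160), which puts it in the right station. Its window is near top (327,241). I'll localise it more precisely next.

```bash
cat > h.py <<'E'
import numpy as np,cv2
from workcell import *
def ray(m,uv):
    K=m["intrinsics"];k=m["k1"]
    p=cv2.undistortPoints(np.array(uv,float).reshape(-1,1,2),K,np.array([k,0,0,0.]))[:,0]
    R=cv2.Rodrigues(m["rvec"])[0]
    return -R.T@m["tvec"],np.c_[p,np.ones(len(p))]@R
def plane(m,uv,z):
    c,d=ray(m,uv);return c+d*((z-c[2])/d[:,2])[:,None]
def proj(m,P):
    return cv2.projectPoints(np.array(P,float).reshape(-1,3),m["rvec"],m["tvec"],m["intrinsics"],np.array([m["k1"],0,0,0.]))[0][:,0]
E
python3 - <<'E'
from h import *
m=camera_model("top");a=np.load("top.npy")
c=a[150:285,235:410];h=cv2.cvtColor(c,cv2.COLOR_RGB2HSV)
y=((abs(h[...,0].astype(int)-28)<8)&(h[...,1]>120)&(h[...,2]>110)).astype(np.uint8)
cs,hi=cv2.findContours(y,cv2.RETR_CCOMP,cv2.CHAIN_APPROX_NONE)
W=[]
for q,hh in zip(cs,hi[0]):
    A=cv2.contourArea(q)
    if A>150:
        b=cv2.minAreaRect(q);u=np.array(b[0])+[235,150];print(A,hh[3],u,b[1:],plane(m,u,.077)[0].round(4))
r_=((h[...,0]<12)&(h[...,1]>130)&(h[...,2]>90)).astype(np.uint8)
n,_,s,ce=cv2.connectedComponentsWithStats(r_)
for i in range(1,n):
    if s[i,4]>8: u=ce[i]+[235,150];print('red',s[i],u,plane(m,u,.1)[0])
big=cv2.resize(c,None,fx=4.5,fy=4.4,interpolation=cv2.INTER_CUBIC)
cv2.imwrite("pics/c.png",big[...,::-1])
E
```

```text
4223.5 -1 [304.71311951 233.6557312 ] ((101.59088134765625, 43.450469970703125), 20.44955062866211) [ 0.5051 -0.0186  0.077 ]
1302.5 10 [327.16788483 241.78832245] ((38.10435104370117, 36.39563751220703), 19.98310661315918) [ 0.4877 -0.0693  0.077 ]
1277.0 10 [281.39726257 224.77397156] ((37.570213317871094, 36.04867935180664), 20.556045532226562) [0.5244 0.0345 0.077 ]
```

View pics/c.png

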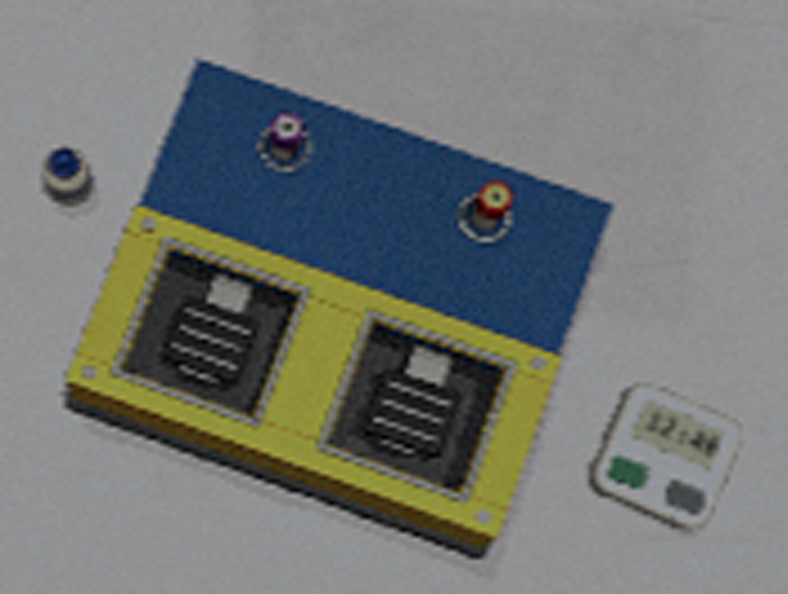

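>>> step_arm --pt "0.75 -0.75 0 0 0 0 0" --pt "0.75 -0.75 0 0 0 0 0" --pt "0.75 -0.75 0 0 0 0 0" --pt "0.75 -0.75 0 0 0 0 0" --pt "0.75 -0.75 0 0 0 0 0" --pt "0.75 -0.75 0 0 0 0 0" --pt "0.75 -0.75 0 0 0 0 0" --pt "0.75 -0.75 0 0 0 0 0" --pt "0.75 -0.75 0 0 0 0 0" --pt "0.75 -0.75 0 0 0 0 0"

```text
t: 1.35
tcp_pos: [0.3981, -0.2313, 0.245]
tool_rot: [-3.098, -0.52, 0.0]
contact_force: [0.1, -0.0, -0.3]
grip_width: 0.003
```

```bash
cat >> h.py <<'E'
from scipy.spatial.transform import Rotation as Ro
T=np.array([.4877,-.0693]);YAW=-.34
def go(dx=-.003):
    o=r.get_obs();R=Ro.from_rotvec(o["tool_rot"]).as_matrix();p=o["tcp_pos"]
    t=np.r_[T+dx*np.array([np.cos(YAW),np.sin(YAW)]),p[2]]
    c,s=np.cos(YAW),np.sin(YAW);G=np.array([[c,s,0],[s,-c,0],[0,0,-1.]])
    print("t",o["t"],"tcp",p.round(4),"F",o["contact_force"].round(2),"w",o["grip_width"].round(3),"q",o["joints"].round(2))
    print("shift",(R.T@(t-p)/.04).round(3),"turn",np.degrees(Ro.from_matrix(R.T@G).as_rotvec()/10).round(3))
    m=camera_model("wrist");C=-cv2.Rodrigues(m["rvec"])[0].T@m["tvec"];print("cam in tool",(R.T@(C-p)).round(3))
E
python3 -c "
from h import *
go()"
```

```text
Traceback (most recent call last):
  File "h.py", line 18, in go
    print("t",o["t"],"tcp",p.round(4),"F",o["contact_force"].round(2),"w",o["grip_width"].round(3),"q",o["joints"].round(2))
                                                                          ^^^^^^^^^^^^^^^^^^^^^
AttributeError: 'float' object has no attribute 'round'
```

>>> step_arm --pt "0.66 -0.62 0 0 0 0 0" --pt "0.66 -0.62 0 0 0 0 0" --pt "0.66 -0.62 0 0 0 0 0" --pt "0.66 -0.62 0 0 0 0 0" --pt "0.66 -0.62 0 0 0 0 0" --pt "0 0 0 0 0 0.95 0" --pt "0 0 0 0 0 0.95 0" --pt "0 0 0 0 0 0.95 0" --pt "0 0 0 0 0 0.95 0" --pt "0 0 0 0 0 0 0"

```text
t: 2.6
tcp_pos: [0.4819, -0.0724, 0.2449]
tool_rot: [-3.099, 0.514, 0.001]
contact_force: [-0.1, -0.0, 0.8]
grip_width: 0.001
```

```bash
sed -i 's/o\["grip_width"\].round(3)/round(float(o["grip_width"]),3)/' h.py
python3 -c "
from h import *
go()
m=camera_model('wrist');a=grab_frame('wrist');np.save('w1.npy',a);cv2.imwrite('pics/w1.png',a[...,::-1])
c,s=np.cos(YAW),np.sin(YAW)
for l in [(-35,-35),(-35,35),(35,35),(35,-35)]:
  x,y=np.array(l)/1e3;print(proj(m,[T[0]+c*x-s*y,T[1]+s*x+c*y,.078])[0])
"
```

```text
t 2.6 tcp [ 0.4819 -0.0724  0.2449] F [-0.11 -0.05  0.8 ] w 0.001 q [-0.38 -0.15  1.96 -0.    1.32  1.52]
shift [ 0.038 -0.12  -0.   ] turn [-0.     0.004  0.066]
cam in tool [ 0.067  0.    -0.128]
[312.99697471 226.77005578]
[241.52796481 225.89336835]
[239.85729209 153.57306204]
[315.9059218  154.55030929]
```

View pics/w1.png

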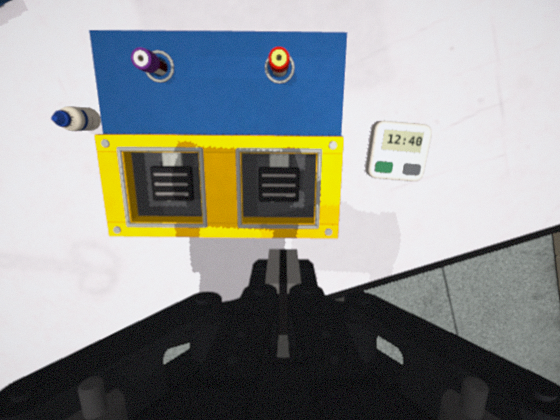

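The wrist view confirms it: the right window spans about (240–320, 152–227), is in line with the red cap at (279,60), and matches my prediction. I'll refine its centre.

```bash
python3 -c "
from h import *
m=camera_model('wrist');a=np.load('w1.npy')
h=cv2.cvtColor(a,cv2.COLOR_RGB2HSV)
y=((abs(h[...,0].astype(int)-26)<9)&(h[...,1]>130)&(h[...,2]>100)).astype(np.uint8)
cs,hi=cv2.findContours(y,cv2.RETR_CCOMP,cv2.CHAIN_APPROX_NONE)
for q,hh in zip(cs,hi[0]):
    if cv2.contourArea(q)>2000:
        P=plane(m,q[:,0].astype(float),.077)
        b=cv2.minAreaRect((P[:,:2]*1000).astype(np.float32));print(hh[3]>=0,b)
# paddle ridges: bright lines in right window
g=a[140:232,236:324].mean(2);w=((a[160:205,255:303].mean(2)>90)).astype(np.uint8)
n,_,s,ce=cv2.connectedComponentsWithStats(w)
for i in range(1,n):
    if s[i,4]>15:print(s[i],ce[i]+[255,160],plane(m,ce[i]+[255,160],.055)[0])
"
```

```text
False ((507.851318359375, -19.036911010742188), (227.27005004882812, 99.1830825805664), 70.77650451660156)
True ((489.11737060546875, -70.31429290771484), (82.07374572753906, 79.4302749633789), 71.2954330444336)
True ((525.3190307617188, 33.392879486083984), (82.09784698486328, 79.55047607421875), 71.04580688476562)
[ 14   0  20   7 133] [278.85714286 162.98496241] [ 0.51015765 -0.07798791  0.055     ]
[42  0  6  8 27] [300.2962963  163.11111111] [ 0.5031686  -0.09824894  0.055     ]
[ 8 14 32  2 33] [278.36363636 174.96969697] [ 0.49890836 -0.0736126   0.055     ]
[ 8 24 32  2 37] [277.97297297 184.86486486] [ 0.48944262 -0.06994919  0.055     ]
[ 8 34 32  3 48] [281.20833333 194.375     ] [ 0.47900546 -0.06988074  0.055     ]
```

>>> step_arm --pt "0.06 -0.115 0 0 0 0.04 0" --pt "0 0 0.8 0 0 0 0" --pt "0 0 0.8 0 0 0 0" --pt "0 0 0.8 0 0 0 0" --pt "0 0 0.8 0 0 0 0" --pt "0 0 0 0 0 0 0"

```text
t: 3.4
tcp_pos: [0.4841, -0.068, 0.1149]
tool_rot: [-3.096, 0.526, 0.009]
contact_force: [0.0, 0.4, 0.2]
grip_width: -0.002
```

```bash
sed -i 's/^T=.*/T=np.array([.4884,-.0698]);YAW=-.335/' h.py
python3 -c "
from h import *
go()
a=grab_frame('wrist');b=grab_frame('side')[130:270,190:370];b=cv2.resize(b,(540,420),interpolation=2)
cv2.imwrite('pics/w2.png',np.hstack([cv2.resize(a,(0,0),fx=.45,fy=1)[:,:],b])[...,::-1])
"
```

```text
t 3.4 tcp [ 0.4841 -0.068   0.1149] F [0.01 0.37 0.23] w -0.002 q [-0.37  0.04  2.05  0.    1.06  1.54]
shift [ 0.042  0.007 -0.   ] turn [-0.002  0.035 -0.008]
cam in tool [ 0.067  0.    -0.128]
```

View pics/w2.png

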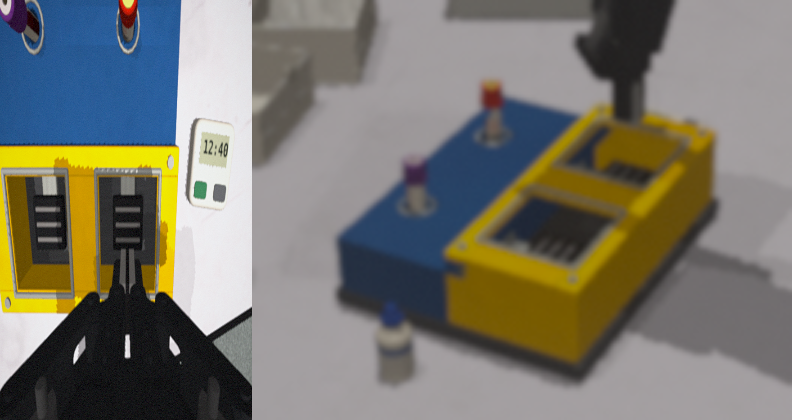

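Fingers are shut and centred sideways over the right window. Both tubes are at rest. I'll lower into the window next.

>>> step_arm --pt "0.04 0 0.25 0 0 0 0" --pt "0 0 0.3 0 0 0 0" --pt "0 0 0.3 0 0 0 0" --pt "0 0 0.15 0 0 0 0" --pt "0 0 0 0 0 0 0"

```text
t: 4.12
tcp_pos: [0.487, -0.0693, 0.0766]
tool_rot: [-3.097, 0.527, 0.002]
contact_force: [-0.4, 0.8, -1.0]
grip_width: -0.0
```

```bash
python3 -c "
from h import *
go()
a=grab_frame('wrist');b=grab_frame('side')[130:270,190:370];b=cv2.resize(b,(400,420),interpolation=2)
cv2.imwrite('pics/w3.png',np.hstack([a[:,120:500],b])[...,::-1])
"
```

```text
t 4.125 tcp [ 0.487  -0.0693  0.0766] F [-0.44  0.79 -1.01] w -0.0 q [-0.37  0.11  2.06  0.    0.98  1.54]
shift [-0.036  0.001  0.   ] turn [-0.     0.008 -0.014]
cam in tool [ 0.067  0.    -0.128]
```

View pics/w3.png

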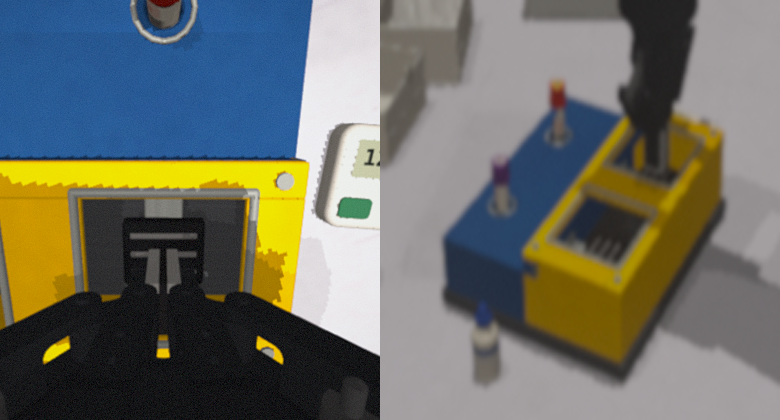

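Tips are inside the window, centred on the paddle, with no contact yet. I'll press in small steps.

>>> step_arm --pt "-0.04 0 0.1 0 0 0 0" --pt "0 0 0.1 0 0 0 0" --pt "0 0 0.1 0 0 0 0" --pt "0 0 0 0 0 0 0"

```text
t: 4.72
tcp_pos: [0.4856, -0.0688, 0.0651]
tool_rot: [-3.097, 0.527, 0.002]
contact_force: [-2.8, 0.2, 2.8]
grip_width: 0.001
```

>>> step_arm --pt "0 0 0.06 0 0 0 0" --pt "0 0 0.04 0 0 0 0" --pt "0 0 0 0 0 0 0"

```text
t: 5.1
tcp_pos: [0.4858, -0.0689, 0.0612]
tool_rot: [-3.097, 0.527, 0.0]
contact_force: [-3.6, -0.4, 3.9]
grip_width: -0.003
```

>>> step_arm --pt "0 0 0.03 0 0 0 0" --pt "0 0 0 0 0 0 0"

```text
t: 5.35
tcp_pos: [0.4859, -0.0689, 0.06]
tool_rot: [-3.097, 0.528, 0.0]
contact_force: [-2.9, 0.6, 4.3]
grip_width: 0.0
```

>>> step_arm --pt "0 0 0.03 0 0 0 0" --pt "0 0 0 0 0 0 0"

```text
t: 5.6
tcp_pos: [0.4859, -0.0689, 0.0589]
tool_rot: [-3.097, 0.528, 0.0]
contact_force: [-2.0, 0.6, 5.3]
grip_width: -0.005
```

>>> step_arm --pt "0 0 0.03 0 0 0 0" --pt "0 0 0 0 0 0 0"

```text
t: 5.85
tcp_pos: [0.4859, -0.0689, 0.0577]
tool_rot: [-3.097, 0.527, -0.0]
contact_force: [-2.9, 0.7, 5.6]
grip_width: 0.002
```

>>> step_arm --pt "0 0 0.02 0 0 0 0" --pt "0 0 0 0 0 0 0"

```text
t: 6.1
tcp_pos: [0.486, -0.0689, 0.057]
tool_rot: [3.097, -0.528, 0.0]
contact_force: [-2.8, 1.7, 4.0]
grip_width: -0.001
```

>>> step_arm --pt "0 0 0.03 0 0 0 0" --pt "0 0 0 0 0 0 0"

```text
t: 6.35
tcp_pos: [0.486, -0.0689, 0.0558]
tool_rot: [3.097, -0.527, 0.0]
contact_force: [-3.2, 0.4, 5.6]
grip_width: -0.001
```

>>> step_arm --pt "0 0 0.02 0 0 0 0" --pt "0 0 0 0 0 0 0"

```text
t: 6.6
tcp_pos: [0.486, -0.0689, 0.0551]
tool_rot: [3.097, -0.527, 0.0]
contact_force: [-2.7, 1.4, 6.5]
grip_width: 0.003
```

```bash
cat >> h.py <<'E'
def cap():
    m=camera_model("side");a=grab_frame("side");h=cv2.cvtColor(a,cv2.COLOR_RGB2HSV)
    k=(((h[...,0]<9)|(h[...,0]>172))&(h[...,1]>140)&(h[...,2]>90)).astype(np.uint8);k[:140]=0;k[200:]=0;k[:,:255]=0;k[:,285:]=0
    n,_,s,ce=cv2.connectedComponentsWithStats(k);i=1+np.argmax(s[1:,4]);print("cap",s[i],ce[i].round(1))
    L=lambda z:[T[0]+.11*np.cos(YAW),T[1]+.11*np.sin(YAW),z]
    print("pred cap top rest/raised",proj(m,[L(.106),L(.122)]).round(1).tolist())
    return a
E
python3 -c "
from h import *
b=cap()
s=np.load('side.npy');import workcell,h
h.grab_frame=lambda n:s
cap()
a=workcell.grab_frame('wrist')
f=lambda q:cv2.resize(q[140:240,220:350],(273,210),interpolation=2)
cv2.imwrite('pics/w4.png',np.hstack([a[:,120:500],np.vstack([f(s),f(b)])])[...,::-1])
"
```

```text
cap [267 153   5   6  23] [269.  155.7]
pred cap top rest/raised [[269.4, 158.0], [269.2, 151.7]]
cap [268 160   5   5  19] [269.6 162.3]
pred cap top rest/raised [[269.4, 158.0], [269.2, 151.7]]
```

View pics/w4.png

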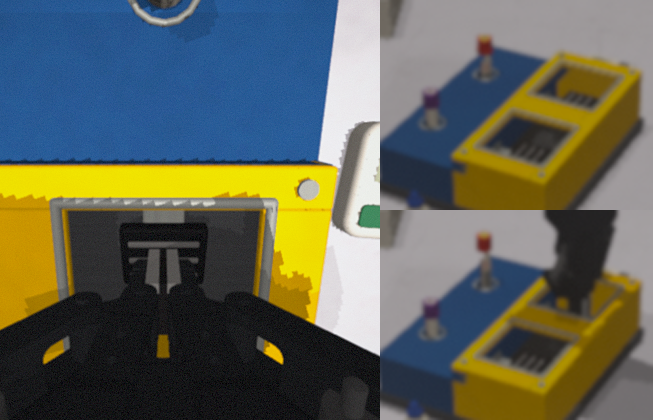

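The cap has risen 6.6 px in the side view, against about 6.3 px expected for a full raise, and the purple tube hasn't moved. The stop is near, so I'll press until the force climbs.

>>> step_arm --pt "0 0 0.02 0 0 0 0" --pt "0 0 0 0 0 0 0"

```text
t: 6.95
tcp_pos: [0.4861, -0.069, 0.0546]
tool_rot: [3.097, -0.527, 0.0]
contact_force: [-3.7, 1.5, 8.6]
grip_width: -0.001
```

>>> step_arm --pt "0 0 0.02 0 0 0 0" --pt "0 0 0 0 0 0 0"

```text
t: 7.2
tcp_pos: [0.4862, -0.069, 0.0544]
tool_rot: [3.097, -0.527, -0.0]
contact_force: [-7.4, 2.8, 13.4]
grip_width: 0.001
```

The stop is reached: z has stalled and the force has jumped to 13 N. I'll hold and check that it's stable.

>>> step_arm --pt "0 0 0 0 0 0 0" --pt "0 0 0 0 0 0 0" --pt "0 0 0 0 0 0 0" --pt "0 0 0 0 0 0 0"

```text
t: 7.7
tcp_pos: [0.4862, -0.069, 0.0544]
tool_rot: [3.097, -0.527, -0.0]
contact_force: [-8.0, 2.2, 13.8]
grip_width: 0.003
```

```bash
python3 -c "
from h import *
b=cap();go()
t=grab_frame('top')
f=lambda q:cv2.resize(q[140:260,200:380],(396,264),interpolation=2)
cv2.imwrite('pics/w5.png',np.hstack([f(b),f(t)])[...,::-1])
"
```

```text
cap [267 153   5   6  21] [269.1 155.5]
pred cap top rest/raised [[269.4, 158.0], [269.2, 151.7]]
t 7.75 tcp [ 0.4862 -0.069   0.0544] F [-6.6   1.84 13.62] w -0.0 q [-0.37  0.15  2.06 -0.    0.93  1.54]
shift [-0.016  0.002  0.   ] turn [ 0.001  0.001 -0.013]
cam in tool [ 0.067  0.    -0.128]
```

View pics/w5.png

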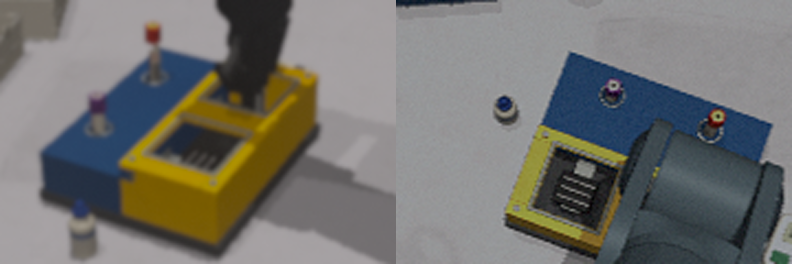

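```bash
python3 -c "
from workcell import *
job_done();o=r.get_obs();print(o['t'],o['contact_force'],o['tcp_pos'])"
```

```text
the job is handed in; nothing more can be done
the job is handed in; nothing more can be done
```

The red-capped tube was in the right station. I pressed the right lever down to its stop with the shut fingertips through the right window, and handed the job in at about 7.8 s with the lever still held.

- **At the stop:** the tool stopped moving down at TCP z 54.4 mm, and the upward force rose from about 6.5 N to 13.6 N. It stayed at 13–14 N for the half second before hand-in, with about 7 N sideways on the tilted paddle.
- **Tube raised:** the red cap moved up 6.8 px in the side view, against 6.3 px predicted for a 16 mm raise.
- **Other things:** in the last pictures the purple tube, left lever and dropper bottle looked unmoved, but the arm hid most of the timer. I saw no sign of touching the guard.
- **Disagreements:** the stop came about 4 mm lower than I had worked out. The top and wrist cameras put the window centre about 1.5 mm apart, and I used a point between the two.
- **Not checked:** the state could not be read after hand-in, so the final second is unchecked.

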